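Space the rack dividers with the spacer block

TASK

Finish the row of dividers on the rack board: starting from the fixed one, stand the longer loose divider next and then the shorter one, all parallel, each with its back end up to the batten. Set each gap with the spacer block: stand it on the board against the last divider of the row, bring the next divider up against it, then step the spacer along for the next gap, so that both gaps equal the width of the block. When the row is done take the spacer out and stand it upright on the bench, off the board, leaving the other things on the bench where they are.

Things in the scene. Friction and masses are not known exactly. Their poses are not given: they have to be found in the camera images.
- fixed_c (a point): the divider already screwed to the left end of the rack board, 125 mm long: steel foot 56 mm wide, 16 mm thick, with a wooden fin 14 mm thick upright along its middle (4 mm short of the foot at each end), 64 mm high in all. Point at its centre, 32 mm above its underside; x along its length, y across, z up. Its axes are the board's: +x to the batten, which its back end touches; the row grows to -y
- batten_c (a point): point on the rack board's top (12 mm above the bench), at the middle of the foot of the front face of the batten along its back edge; axes as the fixed divider's. Batten 12 mm thick, 14 mm high. Plywood board 143 mm deep (x), 250 mm long (y), fixed to the bench; the fixed divider's middle is at +91 mm in y
- long_c (a point): the longer loose divider, 105 mm long, about 0.62 kg: steel foot 56 mm wide, 16 mm thick, with a wooden fin 14 mm thick upright along its middle (4 mm short of the foot at each end), 64 mm high in all. Point at its centre, 32 mm above its underside; x along its length, y across, z up. The same turned half round; starts on its foot on the bench
- short_c (a point): the shorter loose divider, 75 mm long, about 0.45 kg: steel foot 56 mm wide, 16 mm thick, with a wooden fin 14 mm thick upright along its middle (4 mm short of the foot at each end), 64 mm high in all. Point at its centre, 32 mm above its underside; x along its length, y across, z up. The same turned half round; starts on its foot on the bench
- spacer_c (a point): the spacer, about 0.2 kg: a dark wooden block 90 mm long (x), 32 mm wide (y: the gap to be set), 18 mm high, with an upright grip 36 mm (x) by 12 mm (y) rising from its middle to 60 mm above the underside. Point at its centre, 30 mm above its underside; starts upright on the bench
- tape_measure_b: yellow tape measure, 36x82x64 mm, on edge left of the rack board; loose bystander, origin at the centre of its underside
- bracket_b1: grey steel angle bracket, 50x26x50 mm, among the loose parts; loose bystander, origin at the centre of its underside
- grease_tin_b: flat red grease tin, 75 mm across, 40 mm high, far behind the rack board by the tote; loose bystander, origin at the centre of its underside

How it is judged:
By the outcome, as a careful person would: the job done as asked, in the order asked, and still so for the second after the job is handed in, with the robot touching nothing.
It also fails if it takes over 72 s, if anything falls off the work surface, if the arm or the gripper's body presses on something with over 40 N, if the wrist force passes 120 N, or if a joint passes its speed limit or range.

ROBOT

A 6-joint arm with a two-finger parallel gripper is mounted at the origin on a cart in front of the work surface, level with it; the furniture and walls round the work are solid. World frame = base frame: x ahead of the robot, y to its left, z up, the work surface at z = 0. Lengths are in mm, angles in rad, forces in N, time in s.
With the tool pointing down it reaches from about 400 to 925 mm from the base axis. Payload 12.5 kg.
Tool frame: the origin (TCP) lies midway between the tips of the shut fingers; the grasp point (between the pads) lies 19 mm behind it; z points along the fingers, y is the line along which they close (so a half turn about z gives the same grasp; the last joint's range is limited). The gripper opens to 95 mm and grips with 3 to 60 N. Pads are 20 mm wide; open, the fingers measure 119 mm over their backs; the gripper's body (75 mm by 180 mm) begins 59 mm behind the grasp point.
Start: joints at [-1.36, 0.491, 1.559, -0, 1.092, -0.106], TCP at [194.728, -593.909, 214.661] pointing down, gripper open.
Joint ranges: [-3.1, 3.1], [-0.84, 2.19], [0.05, 2.79], [-1.13, 4.28], [0.06, 2.93], [-2.69, 2.69]. Speed limits (rad/s): [2.22, 2.22, 2.79, 3.14, 3.14, 3.14].

INTERFACE

Orientations are given as [roll, pitch, yaw] about the fixed x, y, z axes, in that order (R = Rz(yaw) Ry(pitch) Rx(roll)).
In Python, from cell import state, read_camera, camera_info, env gives the robot as it stands.
- The arm moves only by the tool move_arm, never from a script. Its argument "commands" is a list of rows, each a list of 3 entries, a list of its own where there are three numbers: the shift along the world's x, y, z in cm, then the turn, a rotation vector about the world's x, y, z in degrees, then the opening, from 0 (shut) to 1 (fully open). A call has 1 to 10 rows; each row shifts and turns the commanded pose from where the row before left it; what a row does not reach is not made up. A row lasts 1/10 s, in which the tool goes at most 50 mm and 8.59 degrees, less where a joint would pass 70% of its speed; a pose out of reach is approached as far as the arm can. A call with a gripper value outside its range is refused whole. The fingers move at their own pace and stop on an object; the grip force is fixed at half the most. Time passes only in rows, so rows that do not move let the fingers close. It gives the time, the measured TCP pose, the force, the opening and the grip force at its end, in the units of the state.
- state(): the state, without advancing time (a new reading comes with each control period).
- read_camera(name): name is "side" or "top" or "wrist"; returns the picture (384x512x3 uint8, blue, green, red); there is no depth.
- camera_info(name): a dict with "K" (3x3 intrinsics, pixels), "k1" (the pictures are not rectified: a ray, as slopes to the right and down, at radius r is drawn at 1 + k1 r^2 times it, then the intrinsics apply), "cam_to_world" (4x4, takes a point from camera to world coordinates). Camera axes: x right, y down, z forward; pixel columns grow to the right and rows downward; lengths in mm; the calibration is good to about 2 mm. A picture is of the moment at which its call begins: read the wrist's pose just before it. camera_info takes no time and is no camera call; for the wrist camera it gives the pose at the moment of the call.
- env.job_done(): hands the job in; it is judged then, once.
The state is a dict: "t": time; "joints": joint angles; "qvel": joint speeds; "tau": joint torques, N m; "eef_pos": TCP position; "tcp_rot": TCP orientation; "ft_force": force on the tool from outside, world axes, zero at the start; "moment": the same for the moment, N m; "opening": opening from 0.0 (shut) to 1.0 (fully open); "grip_force": force on a finger pad.
Only numpy, scipy, OpenCV 4.12 (cv2) and the standard library are available. Lean on these libraries where they do the work, as an engineer would, in place of code of your own. Each camera call takes 0.05 s, during which the arm holds its last target. There are 200 camera calls.

## Working session

There is one attempt and no reset: what is moved stays moved. The work goes in short steps, Python scripts to look and compute and a tool call to move; the robot and the scene stay as the last step left them, time stands still between calls to the robot, and variables do not carry over. Pictures are saved under pics/ and viewed, at most 10 in all, crops included, and the job is handed in when it is done.

Besides the shell and the picture viewer there is one more tool, called after ">>>" as name(argument=value, ...), one argument or row to a line, values as JSON. move_arm: Moves the arm, as the interface text tells. Its arguments: {"type":"object","properties":{"commands":{"type":"array"}},"required":["commands"]}

```bash
mkdir -p pics; ls; python3 - <<'E'
from cell import *
import cv2
s=state();print(s)
for n in("top","side"):
    i=camera_info(n);print(n,i)
    im=read_camera(n);cv2.imwrite(f"pics/{n}0.png",im)
    cv2.imwrite(f"pics/{n}0b.png",cv2.resize(im,(800,600),interpolation=cv2.INTER_CUBIC))
E
```

```text
pics
{'t': 0.0, 'joints': array([-1.35958170e+00,  4.91550123e-01,  1.55949011e+00, -3.44100992e-05,
        1.09170170e+00, -1.05590738e-01]), 'qvel': array([-1.61205560e-04,  6.60061535e-04,  7.20430424e-05,  6.92645441e-04,
       -7.43730245e-04, -2.05432280e-03]), 'tau': array([ 2.31216982e-03, -6.12636566e+01, -2.58172721e+01,  6.91905781e-02,
        4.83246823e-02, -1.43244242e-04]), 'eef_pos': array([ 194.67094257, -593.62959557,  214.05361353]), 'tcp_rot': array([-3.14044655e+00, -9.07805505e-05,  3.16821189e-01]), 'ft_force': array([-0.80644599, -0.59972149,  0.72173345]), 'moment': array([0.00566405, 0.04713672, 0.0092542 ]), 'grip_force': 0.0, 'opening': 1.000898282524469}
top {'K': array([[395.04875424,   0.        , 253.21589542],
       [  0.        , 395.04875424, 195.96209356],
       [  0.        ,   0.        ,   1.        ]]), 'k1': -0.13505607259644134, 'cam_to_world': array([[-4.31020307e-03, -9.97908407e-01,  6.44998667e-02,
         4.75836673e+02],
       [-9.99935071e-01,  3.62058361e-03, -1.08048656e-02,
        -2.93756033e+00],
       [ 1.05487391e-02, -6.45422499e-02, -9.97859220e-01,
         9.90841122e+02],
       [ 0.00000000e+00,  0.00000000e+00,  0.00000000e+00,
         1.00000000e+00]])}
side {'K': array([[373.12190806,   0.        , 257.34507953],
       [  0.        , 373.12190806, 193.17997082],
       [  0.        ,   0.        ,   1.        ]]), 'k1': -0.08214716240946747, 'cam_to_world': array([[ 9.60180833e-01, -1.50916450e-01,  2.35110598e-01,
         3.26314112e+02],
       [-2.78552418e-01, -4.52443054e-01,  8.47174028e-01,
        -7.96540850e+02],
       [-2.14783401e-02, -8.78930889e-01, -4.76465290e-01,
         4.94397459e+02],
       [ 0.00000000e+00,  0.00000000e+00,  0.00000000e+00,
         1.00000000e+00]])}
```

View pics/top0b.png

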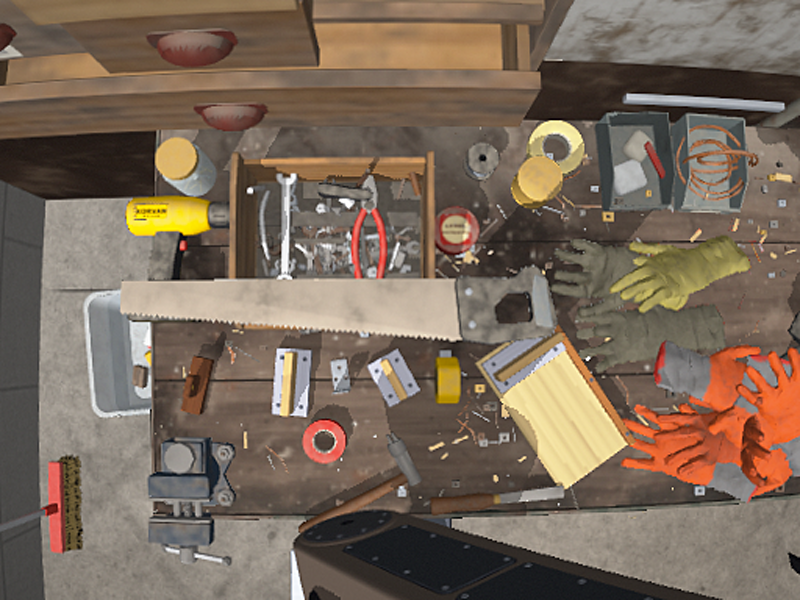

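View pics/side0b.png

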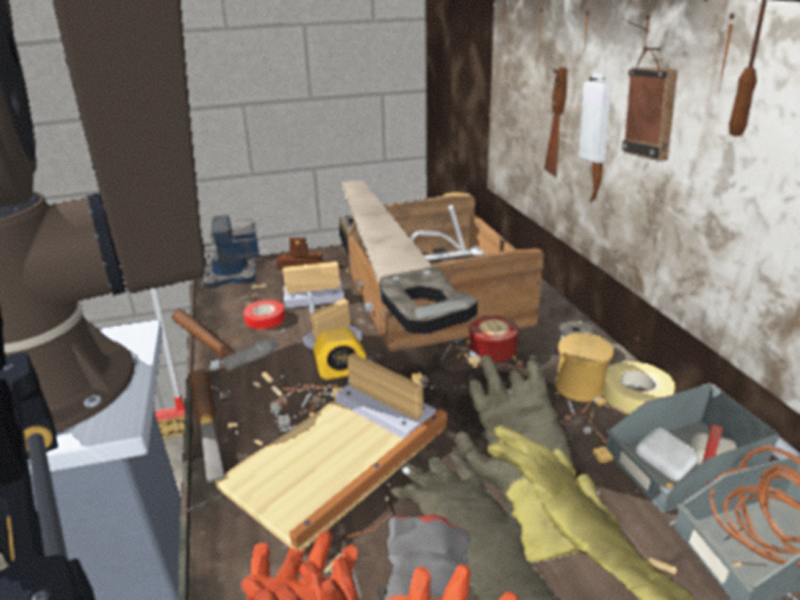

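```bash
python3 - <<'E'
import cv2
im=cv2.imread("pics/top0.png")
def crop(x0,y0,x1,y1,s,n):
    c=cv2.resize(im[y0:y1,x0:x1],None,fx=s,fy=s,interpolation=cv2.INTER_CUBIC)
    for x in range(x0-x0%-10,x1,10): 
        cv2.line(c,(int((x-x0+.5)*s),0),(int((x-x0+.5)*s),6 if x%50 else 20),(0,255,255),1)
    for y in range(y0-y0%-10,y1,10): cv2.line(c,(0,int((y-y0+.5)*s)),(6 if y%50 else 20,int((y-y0+.5)*s)),(0,255,255),1)
    return c
a=crop(110,215,300,273,4.2,0);b=crop(300,205,410,318,5,0)
cv2.imwrite("pics/a.png",a);cv2.imwrite("pics/b.png",b);print(a.shape,b.shape)
E
```

```text
(244, 798, 3) (565, 550, 3)
```

View pics/a.png

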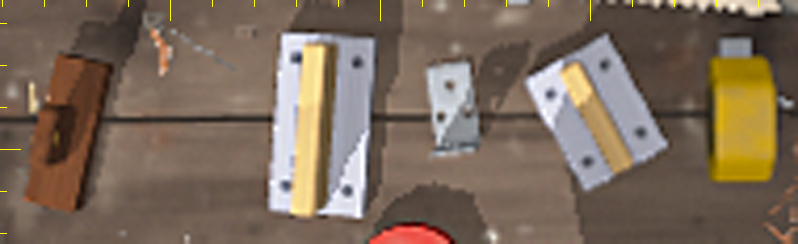

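View pics/b.png

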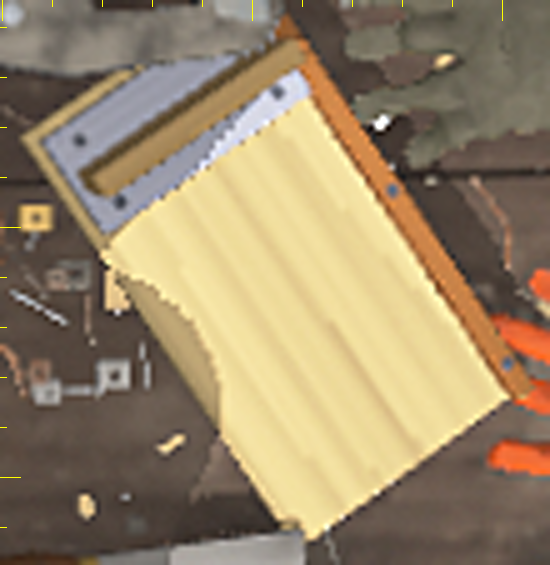

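```bash
cat > h.py <<'E'
import numpy as np
from cell import *
def pix2world(info,uv,z):
    K=info["K"];T=info["cam_to_world"];uv=np.atleast_2d(np.array(uv,float))
    d=(uv-[K[0,2],K[1,2]])/[K[0,0],K[1,1]]
    s=d.copy()
    for _ in range(20): s=d/(1+info["k1"]*(s**2).sum(1,keepdims=True))
    r=np.c_[s,np.ones(len(s))]@T[:3,:3].T;o=T[:3,3]
    return o+r*((np.reshape(z,(-1,1))-o[2])/r[:,2:3])
def world2pix(info,P):
    T=info["cam_to_world"];p=(np.atleast_2d(P)-T[:3,3])@T[:3,:3];s=p[:,:2]/p[:,2:]
    s=s*(1+info["k1"]*(s**2).sum(1,keepdims=True));K=info["K"]
    return s*[K[0,0],K[1,1]]+[K[0,2],K[1,2]]
def fit(W,M):  # world pts W = R(th) M + t
    W=np.array(W)[:,:2];M=np.array(M,float);a=W-W.mean(0);b=M-M.mean(0)
    th=np.arctan2((b[:,0]*a[:,1]-b[:,1]*a[:,0]).sum(),(a*b).sum())
    R=np.array([[np.cos(th),-np.sin(th)],[np.sin(th),np.cos(th)]])
    t=W.mean(0)-R@M.mean(0);return t,np.degrees(th),np.linalg.norm(W-(M@R.T+t),axis=1)
E
python3 - <<'E'
from h import *
np.set_printoptions(precision=1,suppress=True)
i=camera_info("top")
def cr(p,s,x0,y0): return (np.array(p,float)+.5)/s-.5+[x0,y0]
def rect(L,W): return [[L/2,W/2],[L/2,-W/2],[-L/2,-W/2],[-L/2,W/2]]
A=lambda p:cr(p,4.2,110,215)
B=lambda p:cr(p,5,300,205)
print("spacer",*fit(pix2world(i,A([(60,55),(112,62),(78,212),(25,202)]),18),rect(90,32)))
print("long",*fit(pix2world(i,A([(282,33),(377,38),(362,218),(268,212)]),16),rect(105,56)))
print("short",*fit(pix2world(i,A([(526,80),(607,34),(667,146),(588,190)]),16),rect(75,56)))
print(pix2world(i,A([(526,80),(607,34),(667,146),(588,190)]),16))
# board frame: origin batten_c; x to batten. board front edge x=-143+12=-131 ; y +-125
W=pix2world(i,B([(510,398),(308,540),(40,138),(108,235),(312,98)]),[12,12,28,28,28])
M=[[0,-125],[-131,-125],[-125,91+28],[-125,91-28],[0,91-28]]
print("board",*fit(W,M)); print(W)
print("tape bracket", pix2world(i,A([(742,170),(452,110)]),[0,0]))
E
```

```text
spacer [414.9 302.8] -12.6439617939815 [1.5 1.6 0.8 1.1]
long [419.8 151.9] -4.308022533721915 [0.4 1.  0.5 0.7]
short [426.9  -9.4] 28.74959616170576 [1.1 0.6 1.7 1.5]
[[446.1  32.1  16. ]
 [472.8 -15.5  16. ]
 [407.1 -50.3  16. ]
 [381.6  -4.   16. ]]
board [ 419.4 -317.5] -55.69218667880583 [1.8 4.4 2.2 0.4 4.1]
[[ 314.4 -387.3   12. ]
 [ 245.9 -282.2   12. ]
 [ 449.  -145.7   28. ]
 [ 401.4 -178.7   28. ]
 [ 467.3 -281.3   28. ]]
tape bracket [[391.4 -95.8   0. ]
 [427.9  76.8   0. ]]
```

```bash
python3 - <<'E'
from h import *
np.set_printoptions(precision=1,suppress=True)
t=camera_info("top");s=camera_info("side");w=camera_info("wrist")
def tri(a,b):
    a=np.array(a)*.64-.2;b=np.array(b)*.64-.2
    A=pix2world(t,a,0)[0];B=pix2world(s,b,0)[0];oa=t["cam_to_world"][:3,3];ob=s["cam_to_world"][:3,3]
    da=A-oa;db=B-ob;k=np.linalg.lstsq(np.c_[da,-db],ob-oa,rcond=None)[0]
    p=oa+k[0]*da;q=ob+k[1]*db;return p,q
print("handle right",tri((552,328),(462,322)),"handle front-left",tri((462,338),(386,312)),"handle backright",tri((545,277),(476,293)))
print("tip",tri((122,312),(345,184)), "boxcorner", tri((434,155),(541,252)))
for z in(80,110): print(z,pix2world(t,np.array([(122,312),(360,338),(462,338),(552,328)])*.64-.2,z))
print(w["K"],w["k1"]); 
T=w["cam_to_world"];e=state();from scipy.spatial.transform import Rotation as Ro
R=Ro.from_euler("xyz",e["tcp_rot"]).as_matrix()
print("cam in tool",R.T@(T[:3,3]-e["eef_pos"]),R.T@T[:3,:3])
E
```

```text
handle right (array([ 500. , -229.6,  140.2]), array([ 551. , -246.6,  146.2])) handle front-left (array([ 487.5, -108.3,   96.3]), array([ 492.9, -109.5,   96.5])) handle backright (array([ 568.8, -215. ,  163.9]), array([ 579.5, -218.5,  166. ]))
tip (array([524.6, 376.8, 136.5]), array([533.4, 375.1, 136.3])) boxcorner (array([747.9, -67.5, 133.3]), array([750.5, -68.5, 134.2]))
80 [[ 527.9  401.9   80. ]
 [ 488.4   40.4   80. ]
 [ 487.7 -110.2   80. ]
 [ 501.7 -245.6   80. ]]
110 [[ 526.2  388.6  110. ]
 [ 488.    39.   110. ]
 [ 487.3 -106.7  110. ]
 [ 500.9 -237.6  110. ]]
[[289.    0.  251.5]
 [  0.  289.  194.1]
 [  0.    0.    1. ]] -0.05719670330768919
cam in tool [  73.8   -0.  -169.8] [[-0.  -1.  -0.3]
 [ 1.  -0.   0. ]
 [-0.  -0.3  1. ]]
```

>>> move_arm(
  commands=[
    [[1.75,3.78,0],[0,0,-8.2],0.45],
    [[1.75,3.78,0],[0,0,-8.2],0.45],
    [[1.75,3.78,0],[0,0,-8.2],0.45],
    [[1.75,3.78,0],[0,0,-8.2],0.45],
    [[1.75,3.78,0],[0,0,-8.2],0.45],
    [[1.75,3.78,0],[0,0,-8.2],0.45],
    [[1.75,3.78,0],[0,0,-8.2],0.45],
    [[1.75,3.78,0],[0,0,-8.2],0.45],
    [[1.75,3.78,0],[0,0,-8.2],0.45],
    [[0,0,0],[0,0,0],0.45],
  ],
)

```text
t: 1.1
eef_pos: [351.8, -253.4, 214.7]
tcp_rot: [-3.141, 0.001, -0.963]
ft_force: [0.8, 0.1, 0.5]
opening: 0.452
grip_force: 0.0
```

```bash
cat > snap.py <<'E'
import sys,cv2,pickle
from h import *
n=sys.argv[1];i=camera_info("wrist");im=read_camera("wrist")
cv2.imwrite(f"pics/{n}.png",im);pickle.dump(i,open(f"pics/{n}.pkl","wb"))
cv2.imwrite(f"pics/{n}b.png",cv2.resize(im,(800,600),interpolation=cv2.INTER_CUBIC))
s=state();print(s["t"],s["eef_pos"],np.degrees(s["tcp_rot"]),s["joints"],s["opening"])
E
python3 snap.py w1
```

```text
1.15 [ 351.53685579 -255.19049447  214.7525879 ] [ 1.79994231e+02  2.96096575e-03 -5.48068942e+01] [-7.80151988e-01  2.19914689e-01  1.99990614e+00 -1.13025976e-04
  9.21840377e-01  1.74727340e+00] 0.44905974944254956
```

View pics/w1b.png

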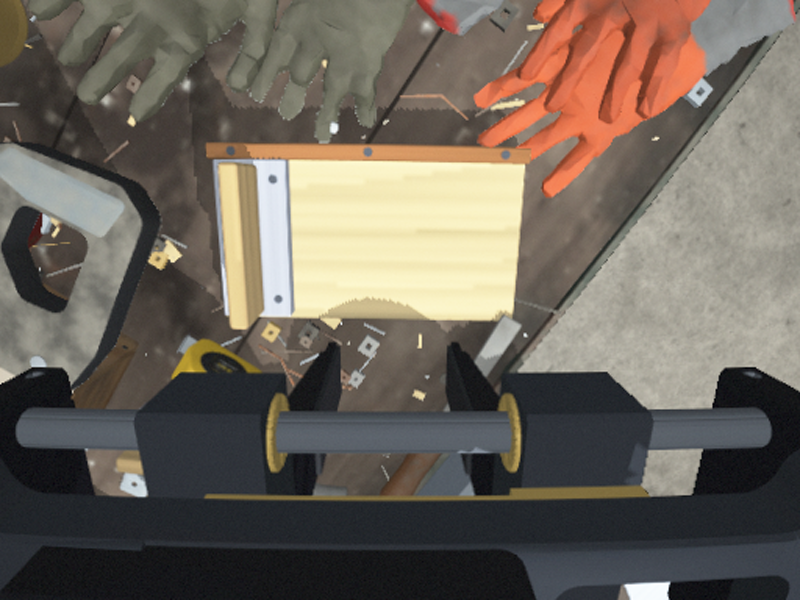

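```bash
python3 - <<'E'
import cv2
im=cv2.imread("pics/w1.png")
x0,y0=125,85;c=cv2.resize(im[y0:220,x0:345],None,fx=3.6,fy=3.6,interpolation=cv2.INTER_CUBIC);print(c.shape);cv2.imwrite("pics/w1c.png",c)
E
```

```text
(486, 792, 3)
```

View pics/w1c.png

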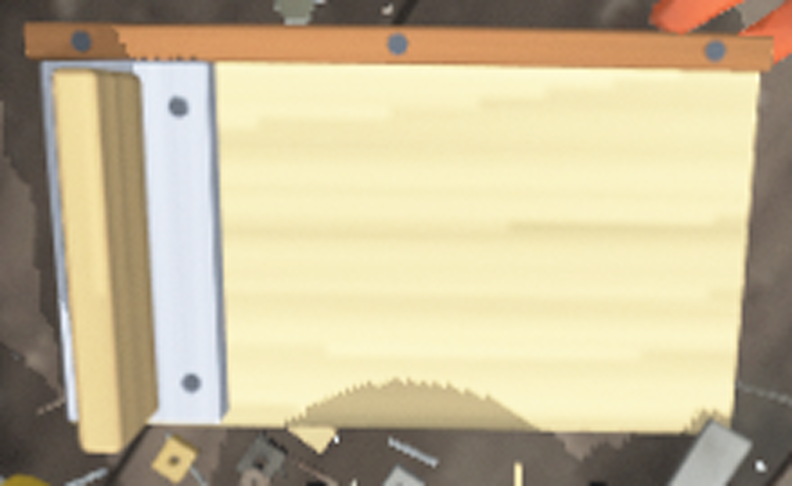

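```bash
python3 - <<'E'
from h import *;import pickle
np.set_printoptions(precision=1,suppress=True)
i=pickle.load(open("pics/w1.pkl","rb"))
p=np.array([(209,63),(220,421),(227,418),(759,72),(733,432),(70,420),(82,452),(120,452),(55,70),(97,70),(397,44)],float)
uv=(p+.5)/3.6-.5+[125,85]
z=[28,28,12,12,12,28,76,76,76,76,26]
M=np.array([[0,63],[-125,63],[-125,63],[0,-125],[-131,-125],[-125,119],[-121,98],[-121,84],[-4,98],[-4,84],[6,0]],float)
W=pix2world(i,uv,z)
t,th,r=fit(W,M);print(t,th,r)
th=np.radians(th);R=np.array([[np.cos(th),-np.sin(th)],[np.sin(th),np.cos(th)]])
print(np.c_[M,(W[:,:2]-t)@R])
E
```

```text
[ 419.1 -316. ] -56.035315547508304 [1.  1.4 3.  1.3 0.9 1.  1.5 1.3 2.2 0.8 0.5]
[[   0.    63.    -0.7   62.4]
 [-125.    63.  -123.8   63.8]
 [-125.    63.  -127.4   64.8]
 [   0.  -125.    -0.  -123.7]
 [-131.  -125.  -130.1 -125.1]
 [-125.   119.  -124.3  118.2]
 [-121.    98.  -120.1   96.7]
 [-121.    84.  -119.9   84.6]
 [  -4.    98.    -4.8   96. ]
 [  -4.    84.    -4.8   83.8]
 [   6.     0.     6.     0.5]]
```

>>> move_arm(
  commands=[
    [[0.52,4.64,0],[0,0,3.6],0.45],
    [[0.52,4.64,0],[0,0,3.6],0.45],
    [[0.52,4.64,0],[0,0,3.6],0.45],
    [[0.52,4.64,0],[0,0,3.6],0.45],
    [[0.52,4.64,0],[0,0,3.6],0.45],
    [[0.52,4.64,0],[0,0,3.6],0.45],
    [[0.52,4.64,0],[0,0,3.6],0.45],
    [[0.52,4.64,0],[0,0,3.6],0.45],
    [[0.52,4.64,0],[0,0,3.6],0.45],
    [[0.52,4.64,0],[0,0,3.6],0.45],
  ],
)

```text
t: 2.15
eef_pos: [403.6, 208.5, 214.6]
tcp_rot: [3.142, -0.0, -0.327]
ft_force: [1.8, -0.8, -0.4]
opening: 0.449
grip_force: 0.0
```

>>> move_arm(
  commands=[
    [[0.53,4.64,-2],[0,0,3.6],0.45],
    [[0.53,4.64,-2],[0,0,3.5],0.45],
    [[0,0,-3],[0,0,0],0.45],
    [[0,0,-3],[0,0,0],0.45],
    [[0,0,-1],[0,0,0],0.45],
    [[0,0,0],[0,0,0],0.45],
    [[0,0,0],[0,0,0],0.45],
  ],
)

```text
t: 2.85
eef_pos: [414.3, 298.3, 106.2]
tcp_rot: [-3.141, -0.001, -0.208]
ft_force: [0.4, -0.7, 0.9]
opening: 0.451
grip_force: 0.0
```

```bash
python3 snap.py w2
```

```text
2.9 [414.34952592 298.42295716 106.52341742] [-1.79935817e+02 -8.24706976e-02 -1.19096929e+01] [ 4.94791075e-01  4.78090572e-01  1.95152945e+00 -1.15558415e-04
  7.10150269e-01  2.27353750e+00] 0.44934184082596673
```

View pics/w2b.png

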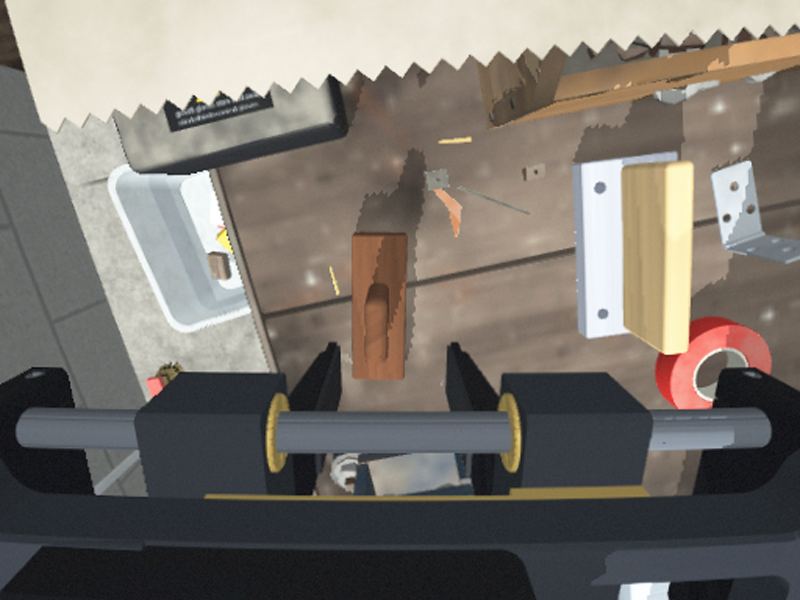

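```bash
cat >> h.py <<'E'
def rect(L,W): return [[L/2,W/2],[L/2,-W/2],[-L/2,-W/2],[-L/2,W/2]]
E
python3 - <<'E'
from h import *;import pickle
i=pickle.load(open("pics/w2.pkl","rb"))
S=lambda p:(np.array(p,float)+.5)*.64-.5
print(fit(pix2world(i,S([(352,234),(407,234),(404,379),(353,379)]),18),rect(90,32)))
print(fit(pix2world(i,S([(575,165),(579,337),(623,164),(693,162),(689,353),(640,340)]),[16,16,64,64,64,64]),[[52.5,28],[-52.5,28],[48.5,7],[48.5,-7],[-48.5,-7],[-48.5,7]]))
E
```

```text
(array([416.30964173, 306.55117807]), np.float64(-12.668819419569568), array([0.60590368, 0.27706069, 0.5144611 , 0.0908718 ]))
(array([424.38925878, 161.2332958 ]), np.float64(-2.750946676868217), array([ 5.80610082,  1.51516023, 12.43423704,  7.94592649,  5.87061146,
       11.32712849]))
```

>>> move_arm(
  commands=[
    [[0.2,0.8,-1.5],[0,0,-0.6],0.45],
    [[0,0,-2.5],[0,0,0],0.45],
    [[0,0,-2.5],[0,0,0],0.45],
    [[0,0,-1.5],[0,0,0],0.45],
    [[0,0,0],[0,0,0],0.45],
    [[0,0,0],[0,0,0],0],
    [[0,0,0],[0,0,0],0],
    [[0,0,0],[0,0,0],0],
    [[0,0,0],[0,0,0],0],
  ],
)

```text
t: 3.8
eef_pos: [415.7, 306.7, 26.0]
tcp_rot: [-3.141, -0.001, -0.218]
ft_force: [1.1, 0.6, -0.3]
opening: 0.17
grip_force: 0.0
```

>>> move_arm(
  commands=[
    [[0,0,0],[0,0,0],0],
    [[0,0,0],[0,0,0],0],
    [[0,0,3],[0,0,0],0],
    [[0,0,4],[0,0,0],0],
    [[0,0,4],[0,0,0],0],
    [[-0.24,-4.7,0],[0,0,-3.62],0],
    [[-0.24,-4.7,0],[0,0,-3.62],0],
    [[-0.24,-4.7,0],[0,0,-3.62],0],
    [[-0.24,-4.7,0],[0,0,-3.62],0],
    [[-0.24,-4.7,0],[0,0,-3.62],0],
  ],
)

```text
t: 4.8
eef_pos: [402.8, 70.0, 135.3]
tcp_rot: [3.141, 0.0, -0.536]
ft_force: [0.4, -0.4, -1.7]
opening: 0.125
grip_force: 30.0
```

>>> move_arm(
  commands=[
    [[-0.24,-4.7,0],[0,0,-3.62],0],
    [[-0.24,-4.7,0],[0,0,-3.62],0],
    [[-0.24,-4.7,0],[0,0,-3.62],0],
    [[-0.24,-4.7,0],[0,0,-3.62],0],
    [[-0.24,-4.7,0],[0,0,-3.62],0],
    [[-0.24,-4.7,0],[0,0,-3.62],0],
    [[-0.24,-4.7,0],[0,0,-3.62],0],
    [[0,0,-3],[0,0,0],0],
    [[0,0,-3],[0,0,0],0],
    [[0,0,0],[0,0,0],0],
  ],
)

```text
t: 5.8
eef_pos: [385.0, -256.6, 72.7]
tcp_rot: [3.14, 0.006, -0.977]
ft_force: [-2.0, 0.7, -1.2]
opening: 0.129
grip_force: 30.0
```

>>> move_arm(
  commands=[
    [[0,0,-2],[0,0,0],0],
    [[0,0,-1],[0,0,0],0],
    [[0,0,-0.3],[0,0,0],0],
    [[0,0,-0.1],[0,0,0],0],
    [[0,0,-0.1],[0,0,0],0],
    [[0,0,0],[0,0,0],0],
  ],
)

```text
t: 6.4
eef_pos: [386.8, -257.6, 40.8]
tcp_rot: [-3.141, -0.001, -0.976]
ft_force: [-0.3, 0.6, -1.6]
opening: 0.12
grip_force: 30.0
```

>>> move_arm(
  commands=[
    [[0,0,-0.1],[0,0,0],0],
    [[0,0,-0.1],[0,0,0],0],
    [[0,0,0],[0,0,0],0],
    [[0,0,0],[0,0,0],0],
  ],
)

```text
t: 6.8
eef_pos: [386.6, -257.5, 38.3]
tcp_rot: [3.142, 0.0, -0.976]
ft_force: [0.4, 0.1, -2.3]
opening: 0.124
grip_force: 30.0
```

>>> move_arm(
  commands=[
    [[0,0,-0.1],[0,0,0],0],
    [[0,0,-0.1],[0,0,0],0],
    [[0,0,0],[0,0,0],0],
  ],
)

```text
t: 7.1
eef_pos: [386.7, -257.5, 37.7]
tcp_rot: [-3.141, -0.001, -0.976]
ft_force: [-4.4, 3.6, 25.6]
opening: 0.125
grip_force: 30.0
```

>>> move_arm(
  commands=[
    [[0,0,0.1],[0,0,0],0.4],
    [[0,0,0],[0,0,0],0.75],
    [[0,0,0],[0,0,0],0.75],
    [[0,0,2.4],[0,0,0],0.75],
    [[0,0,2.6],[0,0,8.5],0.75],
    [[0,0,0],[0,0,8.5],0.75],
    [[0,0,0],[0,0,8.5],0.75],
    [[0,0,0],[0,0,8.5],0.75],
    [[0,0,0],[0,0,8.5],0.75],
    [[0,0,0],[0,0,8.5],0.75],
  ],
)

```text
t: 8.1
eef_pos: [386.6, -257.4, 87.1]
tcp_rot: [-3.141, 0.0, -0.08]
ft_force: [-0.2, 0.3, -0.2]
opening: 0.75
grip_force: 0.0
```

>>> move_arm(
  commands=[
    [[0,0,0],[0,0,8.5],0.75],
    [[0,0,0],[0,0,8.5],0.75],
    [[0,0,0],[0,0,8.5],0.75],
    [[0,0,0],[0,0,8.5],0.75],
    [[0,0,0],[0,0,5.0],0.75],
    [[0,0,0],[0,0,0],0.75],
    [[0,0,0],[0,0,0],0.75],
  ],
)

```text
t: 8.8
eef_pos: [386.6, -257.4, 87.2]
tcp_rot: [-3.141, 0.0, 0.592]
ft_force: [-0.0, 0.9, 0.3]
opening: 0.75
grip_force: 0.0
```

```bash
python3 snap.py w3
```

```text
8.85 [ 386.59583465 -257.45820234   87.19046206] [-1.79995117e+02  2.85193086e-03  3.39194678e+01] [-7.29858261e-01  4.62598343e-01  2.07503645e+00 -4.79696872e-05
  6.04052712e-01  2.48971156e-01] 0.7499017720444343
```

View pics/w3b.png

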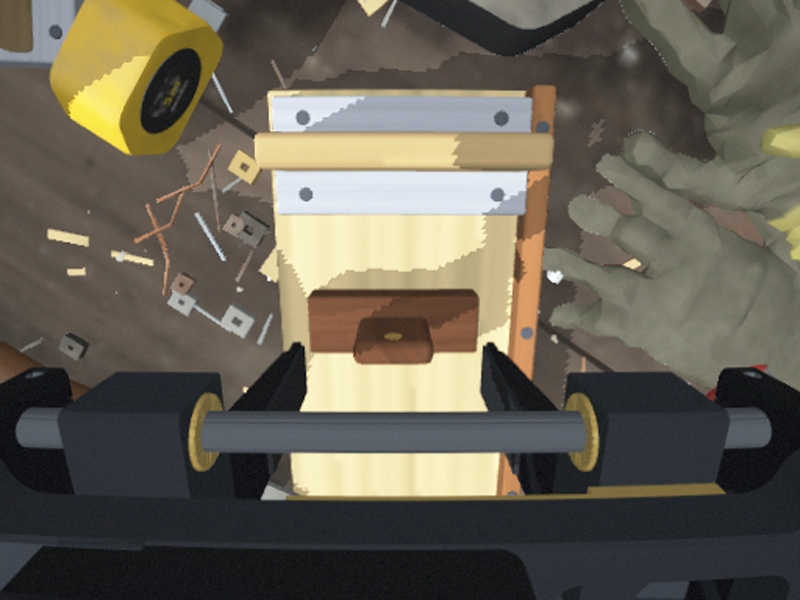

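```bash
cat >> h.py <<'E'
O=np.array([419.1,-316.]);TH=np.radians(-56.0)
RB=np.array([[np.cos(TH),-np.sin(TH)],[np.sin(TH),np.cos(TH)]])
def toB(W): return (np.atleast_2d(W)[:,:2]-O)@RB
def toW(b): return O+np.atleast_2d(b)@RB.T
def ang(W):
    d=W[-1,:2]-W[0,:2];return (np.degrees(np.arctan2(d[1],d[0]))+90)%180-90
E
python3 - <<'E'
from h import *;import pickle
np.set_printoptions(precision=1,suppress=True)
i=pickle.load(open("pics/w3.pkl","rb"))
S=lambda p:(np.array(p,float)+.5)*.64-.5
f=pix2world(i,S([(281,215),(525,213)]),28);print("foot edge",toB(f),ang(f))
f=pix2world(i,S([(254,133),(552,133)]),76);print("fin far edge(98)",toB(f),ang(f))
f=pix2world(i,S([(257,171),(552,168)]),76);print("fin near edge (84)",toB(f),ang(f))
f=pix2world(i,S([(275,131),(531,132)]),28);print("",toB(f),ang(f))
f=pix2world(i,S([(513,215),(498,490)]),12);print("batten foot",toB(f),ang(f)+90)
f=pix2world(i,S([(312,290),(478,291)]),30);print("spacer far",toB(f),ang(f))
f=pix2world(i,S([(310,352),(477,352)]),30);print("spacer near",toB(f),ang(f))
print(toB(state()["eef_pos"][None]))
E
```

```text
foot edge [[-122.7   63.6]
 [  -0.3   64.5]] -55.60722374497516
fin far edge(98) [[-119.5   98. ]
 [  -5.8   97.9]] -56.039083934896766
fin near edge (84) [[-119.3   83.9]
 [  -4.8   85. ]] -55.48257395068298
 [[-123.3  103.7]
 [   0.1  103.1]] -56.25261724220877
batten foot [[  -2.1   62.3]
 [   0.6 -111.1]] 124.89917166959239
spacer far [[-108.6   25.4]
 [ -22.6   24.7]] -56.45994114291315
spacer near [[-111.3   -8.8]
 [ -21.5   -9. ]] -56.11181189212369
[[-66.7   5.8]]
```

>>> move_arm(
  commands=[
    [[0.17,0.11,-2],[0,0,0.2],0.75],
    [[0,0,-2],[0,0,0],0.75],
    [[0,0,-0.5],[0,0,0],0.6],
    [[0,0,0],[0,0,0],0],
    [[0,0,0],[0,0,0],0],
    [[0,0,0],[0,0,0],0],
    [[0,0,0],[0,0,0],0],
  ],
)

```text
t: 9.55
eef_pos: [388.5, -256.5, 42.9]
tcp_rot: [3.14, -0.0, 0.598]
ft_force: [-1.8, 2.1, 1.2]
opening: 0.385
grip_force: 1.9
```

>>> move_arm(
  commands=[
    [[0.83,0.56,0.05],[0,0,0],0],
    [[0.83,0.56,0],[0,0,0],0],
    [[0.83,0.56,0],[0,0,0],0],
    [[0.25,0.17,0],[0,0,0],0],
    [[0,0,0],[0,0,0],0],
  ],
)

```text
t: 10.05
eef_pos: [416.4, -237.4, 42.9]
tcp_rot: [3.141, -0.0, 0.599]
ft_force: [1.5, 1.1, 1.4]
opening: 0.381
grip_force: 30.0
```

Closing in with 1 mm steps.

>>> move_arm(
  commands=[
    [[0.08,0.06,0],[0,0,0],0],
    [[0.08,0.06,0],[0,0,0],0],
    [[0.08,0.06,0],[0,0,0],0],
    [[0,0,0],[0,0,0],0],
  ],
)

```text
t: 10.45
eef_pos: [418.0, -236.2, 42.9]
tcp_rot: [3.141, 0.0, 0.598]
ft_force: [-2.6, -1.9, 4.5]
opening: 0.38
grip_force: 30.0
```

>>> move_arm(
  commands=[
    [[0.08,0.06,0],[0,0,0],0],
    [[0.04,0.03,0],[0,0,0],0],
    [[0,0,0],[0,0,0],0],
  ],
)

```text
t: 10.75
eef_pos: [419.2, -235.3, 42.9]
tcp_rot: [3.141, 0.0, 0.598]
ft_force: [-4.3, -2.6, 6.7]
opening: 0.377
grip_force: 30.0
```

>>> move_arm(
  commands=[
    [[0.04,0.03,0],[0,0,0],0],
    [[0,0,0],[0,0,0],0],
  ],
)

```text
t: 10.95
eef_pos: [419.6, -235.0, 42.9]
tcp_rot: [3.141, 0.0, 0.598]
ft_force: [-3.0, -2.2, 5.6]
opening: 0.379
grip_force: 30.0
```

>>> move_arm(
  commands=[
    [[0.06,0.04,0],[0,0,0],0],
    [[0,0,0],[0,0,0],0],
  ],
)

```text
t: 11.15
eef_pos: [420.2, -234.5, 42.9]
tcp_rot: [3.142, 0.0, 0.598]
ft_force: [-2.9, -2.7, 5.1]
opening: 0.377
grip_force: 30.0
```

>>> move_arm(
  commands=[
    [[0.06,0.04,0],[0,0,0],0],
    [[0,0,0],[0,0,0],0],
  ],
)

```text
t: 11.35
eef_pos: [420.8, -234.1, 42.9]
tcp_rot: [3.142, 0.0, 0.598]
ft_force: [-3.8, -2.3, 5.9]
opening: 0.373
grip_force: 30.0
```

>>> move_arm(
  commands=[
    [[0.06,0.04,0],[0,0,0],0],
    [[0,0,0],[0,0,0],0],
  ],
)

```text
t: 11.55
eef_pos: [421.4, -233.7, 42.9]
tcp_rot: [-3.142, 0.0, 0.598]
ft_force: [-4.0, -1.7, 6.0]
opening: 0.375
grip_force: 30.0
```

>>> move_arm(
  commands=[
    [[0.06,0.04,0],[0,0,0],0],
    [[0,0,0],[0,0,0],0],
  ],
)

```text
t: 11.75
eef_pos: [421.9, -233.3, 42.9]
tcp_rot: [-3.142, 0.0, 0.598]
ft_force: [-4.0, -2.6, 5.8]
opening: 0.374
grip_force: 30.0
```

>>> move_arm(
  commands=[
    [[0.06,0.04,0],[0,0,0],0],
    [[0,0,0],[0,0,0],0],
  ],
)

```text
t: 11.95
eef_pos: [422.5, -232.9, 42.9]
tcp_rot: [-3.142, 0.0, 0.598]
ft_force: [-2.9, -1.9, 6.2]
opening: 0.377
grip_force: 30.0
```

>>> move_arm(
  commands=[
    [[0.06,0.04,0],[0,0,0],0],
    [[0,0,0],[0,0,0],0],
  ],
)

```text
t: 12.15
eef_pos: [422.9, -232.6, 42.9]
tcp_rot: [-3.141, 0.0, 0.598]
ft_force: [-5.5, -4.2, 7.2]
opening: 0.374
grip_force: 30.0
```

>>> move_arm(
  commands=[
    [[0.06,0.04,0],[0,0,0],0],
    [[0,0,0],[0,0,0],0],
  ],
)

```text
t: 12.35
eef_pos: [423.1, -232.4, 42.9]
tcp_rot: [-3.141, 0.001, 0.598]
ft_force: [-9.7, -7.6, 9.1]
opening: 0.378
grip_force: 30.0
```

>>> move_arm(
  commands=[
    [[-0.02,-0.01,0],[0,0,0],0.6],
    [[0,0,0],[0,0,0],0.7],
    [[0,0,0],[0,0,0],0.7],
    [[0,0,4.7],[0,0,0],0.6],
    [[0,0,4.5],[0,0,0],0.5],
    [[-0.2,4.28,0],[0,0,-4.3],0.45],
    [[-0.2,4.28,0],[0,0,-4.3],0.45],
    [[-0.2,4.28,0],[0,0,-4.3],0.45],
    [[-0.2,4.28,0],[0,0,-4.3],0.45],
    [[-0.2,4.28,0],[0,0,-4.3],0.45],
  ],
)

```text
t: 13.35
eef_pos: [413.4, -16.4, 134.8]
tcp_rot: [3.142, -0.0, 0.219]
ft_force: [0.7, 0.6, -0.2]
opening: 0.45
grip_force: 0.0
```

>>> move_arm(
  commands=[
    [[-0.2,4.28,0],[0,0,-4.3],0.45],
    [[-0.2,4.28,0],[0,0,-4.3],0.45],
    [[-0.2,4.28,0],[0,0,-4.3],0.45],
    [[-0.2,4.28,0],[0,0,-4.3],0.45],
    [[0,0,0],[0,0,0],0.45],
    [[0,0,0],[0,0,0],0.45],
  ],
)

```text
t: 13.95
eef_pos: [405.3, 153.8, 134.6]
tcp_rot: [3.141, 0.0, -0.074]
ft_force: [0.5, -1.0, 0.4]
opening: 0.451
grip_force: 0.0
```

```bash
python3 snap.py w4;  python3 - <<'E'
from h import *;import pickle,cv2
i=pickle.load(open("pics/w4.pkl","rb"));im=cv2.imread("pics/w4.png").copy()
c,s=np.cos(np.radians(-4.3)),np.sin(np.radians(-4.3));R=np.array([[c,-s],[s,c]])
for L,w,z,col in((105,56,16,(0,0,255)),(97,14,64,(0,255,0))):
    P=np.c_[np.array(rect(L,w))@R.T+[419.8,151.9],[z]*4];print(world2pix(i,P).round(1).tolist())
    cv2.polylines(im,[world2pix(i,P).round().astype(int)],True,col,1)
cv2.imwrite("pics/w4o.png",cv2.resize(im,(800,600)))
E
```

```text
14.0 [405.51472255 152.95740642 134.66097184] [ 1.79988540e+02  2.10334719e-02 -4.32052833e+00] [ 2.08104240e-01  3.43380064e-01  2.10081007e+00 -1.39032454e-04
  6.97810921e-01  1.85441453e+00] 0.4499899461005835
[[223.5, 123.3], [281.1, 123.3], [278.4, 224.6], [225.8, 224.5]]
[[243.9, 129.7], [261.1, 129.7], [260.0, 239.7], [244.5, 239.7]]
```

View pics/w4o.png

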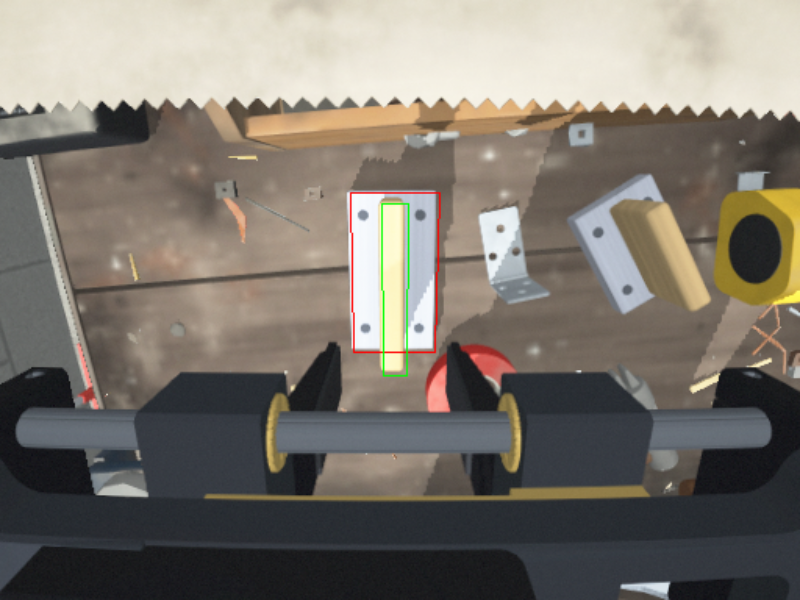

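>>> move_arm(
  commands=[
    [[0.05,0.1,-3.5],[0,0,0],0.45],
    [[0,0,-3.5],[0,0,0],0.45],
    [[0,0,-2.9],[0,0,0],0.45],
    [[0,0,-1],[0,0,0],0.3],
    [[0,0,0],[0,0,0],0],
    [[0,0,0],[0,0,0],0],
    [[0,0,0],[0,0,0],0],
    [[0,0,0],[0,0,0],0],
  ],
)

```text
t: 14.8
eef_pos: [406.9, 154.1, 27.0]
tcp_rot: [-3.141, -0.002, -0.077]
ft_force: [1.1, -1.9, 7.6]
opening: 0.145
grip_force: 30.0
```

>>> move_arm(
  commands=[
    [[0,0,0],[0,0,0],0],
    [[0,0,3],[0,0,0],0],
    [[0,0,4],[0,0,0],0],
    [[0,0,4],[0,0,0],0],
  ],
)

```text
t: 15.2
eef_pos: [405.4, 153.9, 137.2]
tcp_rot: [3.141, 0.001, -0.077]
ft_force: [1.3, -0.6, -6.2]
opening: 0.144
grip_force: 30.0
```

>>> move_arm(
  commands=[
    [[-0.42,-4.63,0],[0,0,-5.71],0],
    [[-0.42,-4.63,0],[0,0,-5.71],0],
    [[-0.42,-4.63,0],[0,0,-5.71],0],
    [[-0.42,-4.63,0],[0,0,-5.71],0],
    [[-0.42,-4.63,0],[0,0,-5.71],0],
    [[-0.42,-4.63,0],[0,0,-5.71],0],
    [[-0.42,-4.63,0],[0,0,-5.71],0],
    [[-0.42,-4.63,0],[0,0,-5.71],0],
    [[-0.41,-4.63,0],[0,0,-5.71],0],
    [[0,0,-3],[0,0,0],0],
  ],
)

```text
t: 16.2
eef_pos: [369.7, -268.8, 108.1]
tcp_rot: [-3.14, -0.009, -0.982]
ft_force: [0.6, 0.2, -6.6]
opening: 0.147
grip_force: 30.0
```

>>> move_arm(
  commands=[
    [[0,0,-3],[0,0,0],0],
    [[0,0,0],[0,0,0],0],
    [[0,0,0],[0,0,0],0],
  ],
)

```text
t: 16.5
eef_pos: [368.4, -262.4, 76.2]
tcp_rot: [3.141, 0.001, -0.974]
ft_force: [0.1, -0.2, -5.9]
opening: 0.145
grip_force: 30.0
```

>>> move_arm(
  commands=[
    [[0,0,-2],[0,0,0],0],
    [[0,0,-1.3],[0,0,0],0],
    [[0,0,-0.1],[0,0,0],0],
    [[0,0,-0.1],[0,0,0],0],
    [[0,0,0],[0,0,0],0],
  ],
)

```text
t: 17.0
eef_pos: [369.0, -262.9, 41.9]
tcp_rot: [-3.141, -0.002, -0.974]
ft_force: [0.4, 1.2, -6.5]
opening: 0.147
grip_force: 30.0
```

>>> move_arm(
  commands=[
    [[0,0,-0.1],[0,0,0],0],
    [[0,0,0],[0,0,0],0],
  ],
)

```text
t: 17.2
eef_pos: [368.7, -262.7, 40.2]
tcp_rot: [-3.142, -0.001, -0.974]
ft_force: [0.3, -0.3, -5.6]
opening: 0.147
grip_force: 30.0
```

>>> move_arm(
  commands=[
    [[0,0,-0.07],[0,0,0],0],
    [[0,0,0],[0,0,0],0],
  ],
)

```text
t: 17.4
eef_pos: [368.7, -262.8, 39.4]
tcp_rot: [-3.142, -0.001, -0.974]
ft_force: [0.3, -0.5, 1.8]
opening: 0.146
grip_force: 30.0
```

>>> move_arm(
  commands=[
    [[0,0,-0.05],[0,0,0],0],
    [[0,0,0],[0,0,0],0],
  ],
)

```text
t: 17.6
eef_pos: [368.9, -263.1, 39.1]
tcp_rot: [-3.141, -0.002, -0.974]
ft_force: [-0.4, -1.0, 5.8]
opening: 0.148
grip_force: 30.0
```

>>> move_arm(
  commands=[
    [[0.17,-0.25,0],[0,0,0],0],
    [[0,0,0],[0,0,0],0],
  ],
)

```text
t: 17.8
eef_pos: [369.2, -263.8, 38.9]
tcp_rot: [3.141, 0.004, -0.974]
ft_force: [-4.8, 9.0, 12.2]
opening: 0.149
grip_force: 30.0
```

>>> move_arm(
  commands=[
    [[0.06,-0.08,0],[0,0,0],0],
    [[0,0,0],[0,0,0],0],
  ],
)

```text
t: 18.0
eef_pos: [369.3, -264.1, 38.9]
tcp_rot: [3.141, 0.004, -0.974]
ft_force: [-7.3, 10.8, 15.5]
opening: 0.147
grip_force: 30.0
```

>>> move_arm(
  commands=[
    [[0.06,-0.08,0],[0,0,0],0],
    [[0,0,0],[0,0,0],0],
  ],
)

```text
t: 18.2
eef_pos: [369.9, -265.0, 38.9]
tcp_rot: [3.141, 0.004, -0.974]
ft_force: [-7.7, 10.3, 14.9]
opening: 0.147
grip_force: 30.0
```

>>> move_arm(
  commands=[
    [[0,0,0.04],[0,0,0],0],
    [[0.06,-0.08,0],[0,0,0],0],
    [[0,0,0],[0,0,0],0],
  ],
)

```text
t: 18.5
eef_pos: [371.2, -266.5, 39.0]
tcp_rot: [3.141, 0.003, -0.975]
ft_force: [-4.9, 7.6, 5.6]
opening: 0.147
grip_force: 30.0
```

>>> move_arm(
  commands=[
    [[0.06,-0.08,0],[0,0,0],0],
    [[0,0,0],[0,0,0],0],
  ],
)

```text
t: 18.7
eef_pos: [371.2, -266.5, 39.0]
tcp_rot: [3.141, 0.005, -0.975]
ft_force: [-6.1, 11.9, 8.7]
opening: 0.148
grip_force: 30.0
```

>>> move_arm(
  commands=[
    [[0.04,-0.06,0],[0,0,0],0],
    [[0,0,0],[0,0,0],0],
  ],
)

```text
t: 18.9
eef_pos: [371.2, -266.5, 39.0]
tcp_rot: [3.141, 0.006, -0.974]
ft_force: [-7.1, 15.8, 12.7]
opening: 0.147
grip_force: 30.0
```

>>> move_arm(
  commands=[
    [[-0.04,0.06,0.04],[0,0,0],0],
    [[0.41,0.28,0],[0,0,0],0],
    [[0.41,0.28,0],[0,0,0],0],
    [[0.17,0.11,0],[0,0,0],0],
    [[0,0,0],[0,0,0],0],
  ],
)

```text
t: 19.4
eef_pos: [380.8, -260.2, 39.0]
tcp_rot: [3.14, 0.005, -0.975]
ft_force: [-9.0, 7.1, 3.7]
opening: 0.145
grip_force: 30.0
```

>>> move_arm(
  commands=[
    [[0.12,0.08,0],[0,0,0],0],
    [[0,0,0],[0,0,0],0],
  ],
)

```text
t: 19.6
eef_pos: [381.6, -259.6, 39.0]
tcp_rot: [3.14, 0.005, -0.975]
ft_force: [-13.8, 2.1, 4.9]
opening: 0.145
grip_force: 30.1
```

>>> move_arm(
  commands=[
    [[0.06,0.08,0],[0,0,0],0],
    [[0,0,0],[0,0,0],0],
  ],
)

```text
t: 19.8
eef_pos: [382.5, -259.0, 39.0]
tcp_rot: [3.14, 0.005, -0.975]
ft_force: [-11.1, 2.1, 2.3]
opening: 0.144
grip_force: 30.0
```

>>> move_arm(
  commands=[
    [[0.06,0.04,0],[0,0,0],0],
    [[0,0,0],[0,0,0],0],
  ],
)

```text
t: 20.0
eef_pos: [383.0, -258.7, 39.0]
tcp_rot: [3.14, 0.005, -0.975]
ft_force: [-11.0, 1.5, 2.7]
opening: 0.146
grip_force: 30.1
```

>>> move_arm(
  commands=[
    [[0.06,0.04,0],[0,0,0],0],
    [[0,0,0],[0,0,0],0],
  ],
)

```text
t: 20.2
eef_pos: [383.7, -258.3, 39.1]
tcp_rot: [3.14, 0.005, -0.975]
ft_force: [-12.6, 0.6, 2.8]
opening: 0.15
grip_force: 30.1
```

>>> move_arm(
  commands=[
    [[0.06,0.04,0],[0,0,0],0],
    [[0,0,0],[0,0,0],0],
  ],
)

```text
t: 20.4
eef_pos: [384.2, -257.9, 39.1]
tcp_rot: [3.14, 0.005, -0.975]
ft_force: [-12.1, 0.4, 2.4]
opening: 0.147
grip_force: 30.0
```

>>> move_arm(
  commands=[
    [[0.06,0.04,0],[0,0,0],0],
    [[0,0,0],[0,0,0],0],
  ],
)

```text
t: 20.6
eef_pos: [384.3, -257.8, 39.1]
tcp_rot: [3.139, 0.005, -0.975]
ft_force: [-17.8, -3.7, 4.4]
opening: 0.145
grip_force: 30.1
```

>>> move_arm(
  commands=[
    [[0.06,0.04,0],[0,0,0],0],
    [[0,0,0],[0,0,0],0],
  ],
)

```text
t: 20.8
eef_pos: [384.4, -257.7, 39.1]
tcp_rot: [3.138, 0.005, -0.974]
ft_force: [-25.4, -9.9, 5.6]
opening: 0.149
grip_force: 30.1
```

>>> move_arm(
  commands=[
    [[-0.06,-0.04,0],[0,0,0],0],
    [[0,0,0],[0,0,0],0.3],
    [[0,0,0],[0,0,0],0.45],
    [[0,0,0.6],[0,0,0],0.45],
    [[0,0,4],[0,0,0],0.45],
    [[0,0,2],[0,0,8.2],0.6],
    [[0.39,0.26,0],[0,0,8.2],0.65],
    [[0.39,0.26,0],[0,0,8.2],0.65],
    [[0.39,0.26,0],[0,0,8.2],0.65],
    [[0.39,0.26,0],[0,0,8.2],0.65],
  ],
)

```text
t: 21.8
eef_pos: [402.9, -248.1, 106.0]
tcp_rot: [3.141, -0.001, -0.252]
ft_force: [0.3, -0.3, 0.5]
opening: 0.649
grip_force: 0.0
```

>>> move_arm(
  commands=[
    [[0.39,0.26,0],[0,0,8.2],0.65],
    [[0.39,0.26,0],[0,0,8.2],0.65],
    [[0.39,0.26,0],[0,0,8.2],0.65],
    [[0.39,0.26,0],[0,0,8.2],0.65],
    [[0.39,0.26,0],[0,0,8.2],0.65],
    [[0.3,0.2,0],[0,0,7.9],0.65],
    [[0,0,0],[0,0,0],0.65],
    [[0,0,0],[0,0,0],0.65],
  ],
)

```text
t: 22.6
eef_pos: [425.0, -233.1, 105.7]
tcp_rot: [3.141, -0.0, 0.591]
ft_force: [-1.0, 0.7, -0.0]
opening: 0.648
grip_force: 0.0
```

```bash
python3 snap.py w5
```

```text
22.65 [ 424.87539626 -233.11297347  105.62955223] [ 1.79971331e+02 -7.92791844e-03  3.38731739e+01] [-6.38198533e-01  4.51323110e-01  2.01278780e+00 -5.92919325e-05
  6.76963934e-01  3.41445622e-01] 0.6518270550936006
```

View pics/w5b.png

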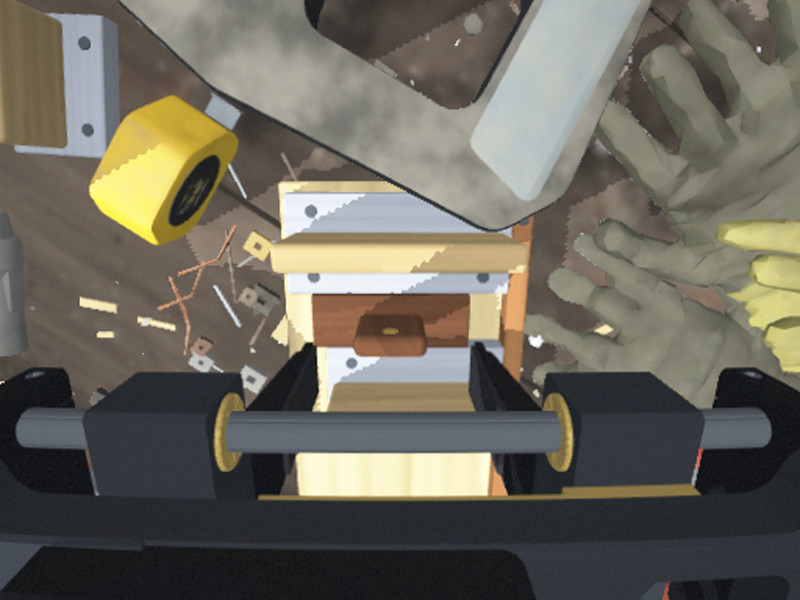

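>>> move_arm(
  commands=[
    [[-0.18,0.07,-2.5],[0,0,0.2],0.65],
    [[0,0,-2.5],[0,0,0],0.65],
    [[0,0,-1.2],[0,0,0],0.6],
    [[0,0,0],[0,0,0],0.3],
    [[0,0,0],[0,0,0],0],
    [[0,0,0],[0,0,0],0],
    [[0,0,0],[0,0,0],0],
  ],
)

```text
t: 23.35
eef_pos: [423.4, -232.6, 44.3]
tcp_rot: [3.14, -0.001, 0.598]
ft_force: [-0.8, -0.7, 4.9]
opening: 0.376
grip_force: 30.0
```

>>> move_arm(
  commands=[
    [[0,0,0],[0,0,0],0],
    [[0,0,0.3],[0,0,0],0],
    [[0,0,0.3],[0,0,0],0],
  ],
)

```text
t: 23.65
eef_pos: [423.1, -232.3, 49.7]
tcp_rot: [3.141, -0.0, 0.598]
ft_force: [1.6, 1.4, -3.2]
opening: 0.377
grip_force: 30.0
```

>>> move_arm(
  commands=[
    [[0,0,1.5],[0,0,0],0],
    [[0,0,3],[0,0,0],0],
    [[0,0,3.2],[0,0,0],0],
    [[-2.1,-1.43,0],[0,0,0],0],
    [[-2.1,-1.43,0],[0,0,0],0],
    [[-2.1,-1.43,0],[0,0,0],0],
    [[-2.1,-1.43,0],[0,0,0],0],
    [[0,0,-3.5],[0,0,0],0],
    [[0,0,-3],[0,0,0],0],
    [[0,0,0],[0,0,0],0],
  ],
)

```text
t: 24.65
eef_pos: [337.8, -288.6, 59.3]
tcp_rot: [-3.136, 0.001, 0.598]
ft_force: [-0.1, -0.4, -1.9]
opening: 0.379
grip_force: 30.0
```

>>> move_arm(
  commands=[
    [[0,0,-1],[0,0,0],0],
    [[0,0,-0.3],[0,0,0],0],
    [[0,0,-0.1],[0,0,0],0],
    [[0,0,0],[0,0,0],0],
  ],
)

```text
t: 25.05
eef_pos: [339.3, -289.7, 47.9]
tcp_rot: [3.141, -0.0, 0.599]
ft_force: [0.1, -0.5, -2.4]
opening: 0.377
grip_force: 30.0
```

>>> move_arm(
  commands=[
    [[0,0,-0.07],[0,0,0],0],
    [[0,0,0],[0,0,0],0],
  ],
)

```text
t: 25.25
eef_pos: [339.1, -289.6, 47.0]
tcp_rot: [3.141, -0.0, 0.598]
ft_force: [0.3, -0.4, -2.7]
opening: 0.377
grip_force: 30.0
```

>>> move_arm(
  commands=[
    [[0,0,-0.15],[0,0,0],0],
    [[0,0,-0.07],[0,0,0],0],
    [[0,0,0],[0,0,0],0],
  ],
)

```text
t: 25.55
eef_pos: [339.0, -289.5, 44.4]
tcp_rot: [-3.141, 0.0, 0.598]
ft_force: [-0.4, -0.7, -3.1]
opening: 0.376
grip_force: 30.0
```

>>> move_arm(
  commands=[
    [[0,0,-0.05],[0,0,0],0],
    [[0,0,0],[0,0,0],0],
  ],
)

```text
t: 25.75
eef_pos: [339.0, -289.5, 44.3]
tcp_rot: [3.141, -0.0, 0.598]
ft_force: [-0.9, 1.4, 4.6]
opening: 0.373
grip_force: 30.0
```

Touching lightly; slide towards the long divider.

>>> move_arm(
  commands=[
    [[0.45,0.31,0],[0,0,0],0],
    [[0.45,0.31,0],[0,0,0],0],
    [[0,0,0],[0,0,0],0],
  ],
)

```text
t: 26.05
eef_pos: [348.5, -283.3, 44.3]
tcp_rot: [3.141, -0.0, 0.599]
ft_force: [-0.3, -0.3, 6.1]
opening: 0.375
grip_force: 30.0
```

>>> move_arm(
  commands=[
    [[0.08,0.06,0],[0,0,0],0],
    [[0,0,0],[0,0,0],0],
  ],
)

```text
t: 26.25
eef_pos: [349.1, -283.0, 44.3]
tcp_rot: [3.141, -0.0, 0.599]
ft_force: [-1.6, -2.0, 5.5]
opening: 0.376
grip_force: 30.0
```

>>> move_arm(
  commands=[
    [[0.06,0.04,0],[0,0,0],0],
    [[0,0,0],[0,0,0],0],
  ],
)

```text
t: 26.45
eef_pos: [349.6, -282.6, 44.3]
tcp_rot: [3.141, 0.0, 0.599]
ft_force: [-2.0, -3.2, 6.2]
opening: 0.376
grip_force: 30.0
```

>>> move_arm(
  commands=[
    [[0,0,0.07],[0,0,0],0],
    [[0.04,0.03,0],[0,0,0],0],
    [[0,0,0],[0,0,0],0],
  ],
)

```text
t: 26.75
eef_pos: [349.8, -281.9, 44.5]
tcp_rot: [-3.141, -0.0, 0.598]
ft_force: [0.9, -0.3, -1.4]
opening: 0.377
grip_force: 30.0
```

>>> move_arm(
  commands=[
    [[0.02,0.01,0],[0,0,0],0],
    [[0,0,0],[0,0,0],0],
  ],
)

```text
t: 26.95
eef_pos: [350.0, -281.9, 44.6]
tcp_rot: [-3.141, 0.0, 0.598]
ft_force: [0.8, -0.7, -2.0]
opening: 0.377
grip_force: 30.0
```

>>> move_arm(
  commands=[
    [[0.02,0.02,0],[0,0,0],0],
    [[0,0,0],[0,0,0],0],
  ],
)

```text
t: 27.15
eef_pos: [350.2, -281.7, 44.7]
tcp_rot: [3.142, 0.0, 0.598]
ft_force: [-0.2, -0.1, -1.3]
opening: 0.376
grip_force: 30.0
```

>>> move_arm(
  commands=[
    [[0.02,0.02,0],[0,0,0],0],
    [[0,0,0],[0,0,0],0],
  ],
)

```text
t: 27.35
eef_pos: [350.4, -281.5, 44.7]
tcp_rot: [3.141, 0.0, 0.598]
ft_force: [-0.6, -1.1, -2.4]
opening: 0.374
grip_force: 30.0
```

>>> move_arm(
  commands=[
    [[0.03,0.02,0],[0,0,0],0],
    [[0,0,0],[0,0,0],0],
  ],
)

```text
t: 27.55
eef_pos: [350.7, -281.4, 44.7]
tcp_rot: [3.141, 0.0, 0.598]
ft_force: [-0.6, -0.3, -1.3]
opening: 0.374
grip_force: 30.0
```

>>> move_arm(
  commands=[
    [[0.03,0.02,0],[0,0,0],0],
    [[0,0,0],[0,0,0],0],
  ],
)

```text
t: 27.75
eef_pos: [350.9, -281.2, 44.7]
tcp_rot: [3.142, 0.0, 0.598]
ft_force: [-3.1, -1.6, 0.0]
opening: 0.377
grip_force: 30.0
```

>>> move_arm(
  commands=[
    [[0.03,0.02,0],[0,0,0],0],
    [[0,0,0],[0,0,0],0],
  ],
)

```text
t: 27.95
eef_pos: [351.2, -281.0, 44.7]
tcp_rot: [3.142, 0.0, 0.598]
ft_force: [-4.2, -2.5, -0.5]
opening: 0.372
grip_force: 30.0
```

```bash
python3 - <<'E'
from h import *;import pickle
i=pickle.load(open("pics/w4.pkl","rb"))
S=lambda p:(np.array(p,float)+.5)*.64-.5
print(fit(pix2world(i,S([(569,217),(650,174),(627,314)]),16),[[37.5,28],[37.5,-28],[-37.5,28]]))
print(fit(pix2world(i,S([(612,201),(690,311),(710,302)]),64),[[33.5,7],[-33.5,7],[-33.5,-7]]))
s=state();print(s["eef_pos"])
E
```

```text
(array([428.75287846,  -6.95646967]), np.float64(29.86055115387578), array([3.30577821, 2.07513376, 1.89769602]))
(array([430.53307315,   1.91364519]), np.float64(35.00894586800589), array([10.14913602,  3.95717456,  6.49483031]))
[ 351.15450283 -281.02424958   44.72302023]
```

>>> move_arm(
  commands=[
    [[-0.03,-0.02,-0.05],[0,0,0],0],
    [[0,0,0],[0,0,0],0.5],
    [[0,0,0],[0,0,0],0.65],
    [[0,0,0],[0,0,0],0.65],
    [[0,0,3],[0,0,0],0.65],
    [[0,0,4],[0,0,0],0.6],
    [[0,0,3],[0,0,0],0.5],
  ],
)

```text
t: 28.65
eef_pos: [351.1, -281.1, 146.0]
tcp_rot: [3.141, -0.0, 0.598]
ft_force: [0.1, -0.5, -0.3]
opening: 0.56
grip_force: 0.0
```

>>> move_arm(
  commands=[
    [[1.02,4.4,0],[0,0,-3.05],0.55],
    [[1.02,4.4,0],[0,0,-3.05],0.55],
    [[1.02,4.4,0],[0,0,-3.05],0.55],
    [[1.02,4.4,0],[0,0,-3.05],0.55],
    [[1.02,4.4,0],[0,0,-3.05],0.55],
    [[1.0,4.4,0],[0,0,-3.05],0.55],
    [[0,0,-2],[0,0,0],0.55],
    [[0,0,0],[0,0,0],0.55],
  ],
)

```text
t: 29.45
eef_pos: [411.3, -15.8, 123.0]
tcp_rot: [-3.14, 0.002, 0.282]
ft_force: [-0.4, 0.6, -0.5]
opening: 0.549
grip_force: 0.0
```

```bash
python3 snap.py w6;  python3 - <<'E'
from h import *;import pickle,cv2
from scipy.optimize import minimize
i=pickle.load(open("pics/w6.pkl","rb"));im=cv2.imread("pics/w6.png")
hsv=cv2.cvtColor(im,cv2.COLOR_BGR2HSV)
# fin-wood mask near the predicted fin, largest component
m=((hsv[...,0]>10)&(hsv[...,0]<30)&(hsv[...,1]>60)&(hsv[...,2]>90)).astype(np.uint8)
# foot mask: light grey
f=((hsv[...,1]<55)&(hsv[...,2]>110)).astype(np.uint8)
mask=cv2.morphologyEx(m|f,cv2.MORPH_OPEN,np.ones((3,3),np.uint8))
mask[225:]=0
def sil(p,lower=True):
    x,y,a=p[0],p[1],np.radians(p[2]);R=np.array([[np.cos(a),-np.sin(a)],[np.sin(a),np.cos(a)]])
    o=np.zeros(mask.shape,np.uint8)
    for L,w,z0,z1 in((75,56,0,16),(67,14,16,64)):
        P=np.vstack([np.c_[np.array(rect(L,w))@R.T+[x,y],[z]*4] for z in(z0,z1)])
        cv2.fillConvexPoly(o,cv2.convexHull((world2pix(i,P)*16).round().astype(np.int32)),1,cv2.LINE_8,4)
    o[225:]=0
    return o
p0=[427.5,-8.5,29]
roi=cv2.dilate(sil(p0),np.ones((17,17)))
c=lambda p:float(((sil(p)^mask)&roi).sum())
print(c(p0),sil(p0).sum())
r=minimize(c,p0,method="Nelder-Mead",options=dict(initial_simplex=[[427.5,-8.5,29],[433,-8.5,29],[427.5,-3,29],[427.5,-8.5,34]]))
print(r.x,r.fun)
E
```

```text
29.5 [411.56696412 -16.66363145 123.80029491] [-1.79951748e+02  1.02263813e-01  1.60738605e+01] [-2.01091559e-01  3.38443031e-01  2.15911455e+00 -1.33601536e-04
  6.46006984e-01  1.08927049e+00] 0.5470561876346531
1006.0 4742
[427.00433198  -7.05415744  28.48548748] 905.0
```

>>> move_arm(
  commands=[
    [[0,0.1,-3],[0,0,0],0.55],
    [[0,0,-3.5],[0,0,0],0.55],
    [[0,0,-2.6],[0,0,0],0.55],
    [[0,0,-0.5],[0,0,0],0.4],
    [[0,0,0],[0,0,0],0],
    [[0,0,0],[0,0,0],0],
    [[0,0,0],[0,0,0],0],
    [[0,0,0],[0,0,0],0],
    [[0,0,0],[0,0,0],0],
  ],
)

```text
t: 30.4
eef_pos: [412.2, -16.1, 29.0]
tcp_rot: [3.141, -0.001, 0.279]
ft_force: [-1.5, 1.8, 11.0]
opening: 0.144
grip_force: 30.0
```

>>> move_arm(
  commands=[
    [[0,0,3],[0,0,0],0],
    [[0,0,4],[0,0,0],0],
    [[0,0,4],[0,0,0],0],
    [[-1.18,-3.36,0],[0,0,-7.98],0],
    [[-1.18,-3.36,0],[0,0,-7.98],0],
    [[-1.18,-3.36,0],[0,0,-7.98],0],
    [[-1.18,-3.36,0],[0,0,-7.98],0],
    [[-1.18,-3.36,0],[0,0,-7.98],0],
    [[-1.18,-3.36,0],[0,0,-7.98],0],
    [[-1.18,-3.36,0],[0,0,-7.98],0],
  ],
)

```text
t: 31.4
eef_pos: [328.5, -252.5, 138.3]
tcp_rot: [3.141, 0.0, -0.702]
ft_force: [1.1, -0.5, -4.1]
opening: 0.147
grip_force: 30.0
```

>>> move_arm(
  commands=[
    [[-1.19,-3.34,0],[0,0,-7.98],0],
    [[-1.2,-3.34,0],[0,0,-7.98],0],
    [[0,0,-3.5],[0,0,0],0],
    [[0,0,-3],[0,0,0],0],
    [[0,0,0],[0,0,0],0],
    [[0,0,0],[0,0,0],0],
  ],
)

```text
t: 32.0
eef_pos: [305.5, -317.9, 73.6]
tcp_rot: [3.141, 0.001, -0.974]
ft_force: [0.4, 0.1, -3.1]
opening: 0.142
grip_force: 30.0
```

```bash
python3 snap.py w7; python3 - <<'E'
from h import *
import h
s=state();print(h.toB(s["eef_pos"][None]),s["ft_force"],s["moment"])
E
```

```text
32.05 [ 305.82695933 -318.28060009   74.16054346] [ 1.79994994e+02 -3.23222907e-02 -5.58149787e+01] [-9.55147204e-01  4.64893429e-01  2.13968286e+00 -1.91899223e-04
  5.36454008e-01  1.58996921e+00] 0.14635411500094922
[[-61.45077734 -95.18290205]] [ 0.38024259 -0.48011166 -3.45550224] [0.20651476 0.04788379 0.01316889]
```

>>> move_arm(
  commands=[
    [[0,0,-2],[0,0,0],0],
    [[0,0,-0.9],[0,0,0],0],
    [[0,0,-0.1],[0,0,0],0],
    [[0,0,0],[0,0,0],0],
  ],
)

```text
t: 32.45
eef_pos: [305.7, -318.3, 43.8]
tcp_rot: [3.142, -0.0, -0.974]
ft_force: [-0.4, -0.7, -2.9]
opening: 0.149
grip_force: 30.0
```

>>> move_arm(
  commands=[
    [[0,0,-0.08],[0,0,0],0],
    [[0,0,0],[0,0,0],0],
  ],
)

```text
t: 32.65
eef_pos: [305.7, -318.3, 42.9]
tcp_rot: [3.142, -0.001, -0.974]
ft_force: [0.2, 0.0, -3.7]
opening: 0.143
grip_force: 30.0
```

>>> move_arm(
  commands=[
    [[0,0,-0.07],[0,0,0],0],
    [[0,0,0],[0,0,0],0],
  ],
)

```text
t: 32.85
eef_pos: [305.5, -318.2, 41.8]
tcp_rot: [3.142, -0.0, -0.975]
ft_force: [-0.1, -0.5, -3.7]
opening: 0.147
grip_force: 30.0
```

>>> move_arm(
  commands=[
    [[0,0,-0.06],[0,0,0],0],
    [[0,0,0],[0,0,0],0],
  ],
)

```text
t: 33.05
eef_pos: [305.5, -318.2, 41.1]
tcp_rot: [3.141, -0.0, -0.975]
ft_force: [-1.0, -0.3, -4.3]
opening: 0.145
grip_force: 30.0
```

>>> move_arm(
  commands=[
    [[0,0,-0.04],[0,0,0],0],
    [[0,0,0],[0,0,0],0],
  ],
)

```text
t: 33.25
eef_pos: [305.5, -318.2, 41.0]
tcp_rot: [3.141, -0.0, -0.975]
ft_force: [-0.7, 1.0, 5.5]
opening: 0.146
grip_force: 30.0
```

>>> move_arm(
  commands=[
    [[0,0,0.03],[0,0,0],0],
    [[0.17,-0.25,0],[0,0,0],0],
    [[0,0,0],[0,0,0],0],
  ],
)

```text
t: 33.55
eef_pos: [306.9, -320.2, 41.0]
tcp_rot: [3.141, 0.002, -0.975]
ft_force: [-2.7, 3.8, 4.3]
opening: 0.143
grip_force: 30.0
```

>>> move_arm(
  commands=[
    [[0.08,-0.12,0],[0,0,0],0],
    [[0,0,0],[0,0,0],0],
  ],
)

```text
t: 33.75
eef_pos: [307.6, -321.2, 41.0]
tcp_rot: [3.141, 0.002, -0.975]
ft_force: [-3.0, 4.4, 5.5]
opening: 0.144
grip_force: 30.0
```

>>> move_arm(
  commands=[
    [[0.06,-0.08,0],[0,0,0],0],
    [[0,0,0],[0,0,0],0],
  ],
)

```text
t: 33.95
eef_pos: [308.2, -321.9, 41.0]
tcp_rot: [3.141, 0.002, -0.975]
ft_force: [-3.3, 4.1, 6.2]
opening: 0.146
grip_force: 30.0
```

>>> move_arm(
  commands=[
    [[0.06,-0.08,0],[0,0,0],0],
    [[0,0,0],[0,0,0],0],
  ],
)

```text
t: 34.15
eef_pos: [308.7, -322.8, 41.0]
tcp_rot: [3.141, 0.002, -0.975]
ft_force: [-3.6, 4.1, 5.3]
opening: 0.145
grip_force: 30.0
```

>>> move_arm(
  commands=[
    [[0.06,-0.08,0],[0,0,0],0],
    [[0,0,0],[0,0,0],0],
  ],
)

```text
t: 34.35
eef_pos: [309.3, -323.5, 41.0]
tcp_rot: [3.141, 0.002, -0.975]
ft_force: [-3.8, 4.2, 5.1]
opening: 0.145
grip_force: 30.0
```

>>> move_arm(
  commands=[
    [[0.06,-0.08,0],[0,0,0],0],
    [[0,0,0],[0,0,0],0],
  ],
)

```text
t: 34.55
eef_pos: [309.3, -323.5, 41.0]
tcp_rot: [3.141, 0.004, -0.974]
ft_force: [-6.5, 7.9, 10.7]
opening: 0.146
grip_force: 30.0
```

>>> move_arm(
  commands=[
    [[0.06,-0.08,0],[0,0,0],0],
    [[0,0,0],[0,0,0],0],
  ],
)

```text
t: 34.75
eef_pos: [309.4, -323.5, 41.1]
tcp_rot: [3.141, 0.006, -0.974]
ft_force: [-9.9, 11.0, 15.1]
opening: 0.144
grip_force: 30.0
```

>>> move_arm(
  commands=[
    [[-0.07,0.1,0.02],[0,0,0],0],
    [[0.37,0.25,0],[0,0,0],0],
    [[0.37,0.25,0],[0,0,0],0],
    [[0,0,0],[0,0,0],0],
  ],
)

```text
t: 35.15
eef_pos: [316.7, -318.7, 41.1]
tcp_rot: [3.141, 0.003, -0.975]
ft_force: [-7.1, 5.6, 4.8]
opening: 0.147
grip_force: 30.0
```

>>> move_arm(
  commands=[
    [[0.04,0.03,0],[0,0,0],0],
    [[0,0,0],[0,0,0],0],
  ],
)

```text
t: 35.35
eef_pos: [316.9, -318.6, 41.1]
tcp_rot: [3.141, 0.003, -0.975]
ft_force: [-10.3, 2.7, 6.2]
opening: 0.147
grip_force: 30.0
```

>>> move_arm(
  commands=[
    [[-0.02,0.03,0.04],[0,0,0],0],
    [[0.06,0.04,0],[0,0,0],0],
    [[0,0,0],[0,0,0],0],
  ],
)

```text
t: 35.65
eef_pos: [317.8, -318.0, 41.2]
tcp_rot: [3.141, 0.003, -0.975]
ft_force: [-4.9, 2.1, -2.8]
opening: 0.145
grip_force: 30.0
```

>>> move_arm(
  commands=[
    [[0.03,0.02,0],[0,0,0],0],
    [[0,0,0],[0,0,0],0],
  ],
)

```text
t: 35.85
eef_pos: [318.1, -317.9, 41.2]
tcp_rot: [3.141, 0.003, -0.975]
ft_force: [-4.8, 2.4, -3.9]
opening: 0.142
grip_force: 30.0
```

>>> move_arm(
  commands=[
    [[0.03,0.02,0],[0,0,0],0],
    [[0,0,0],[0,0,0],0],
  ],
)

```text
t: 36.05
eef_pos: [318.3, -317.7, 41.1]
tcp_rot: [3.141, 0.003, -0.975]
ft_force: [-5.4, 1.6, -3.2]
opening: 0.148
grip_force: 30.0
```

>>> move_arm(
  commands=[
    [[0.03,0.02,0],[0,0,0],0],
    [[0,0,0],[0,0,0],0],
  ],
)

```text
t: 36.25
eef_pos: [318.5, -317.5, 41.1]
tcp_rot: [3.141, 0.003, -0.975]
ft_force: [-7.1, 1.2, -2.8]
opening: 0.147
grip_force: 30.0
```

>>> move_arm(
  commands=[
    [[0.02,0.01,0],[0,0,0],0],
    [[0,0,0],[0,0,0],0],
  ],
)

```text
t: 36.45
eef_pos: [318.5, -317.5, 41.2]
tcp_rot: [3.141, 0.003, -0.975]
ft_force: [-9.8, -0.2, -2.7]
opening: 0.143
grip_force: 30.0
```

```bash
cat > gaps.py <<'E'
import sys,pickle,cv2
from h import *
# board y-profile: project lines at several x, z, print brightness steps
E
python3 -c "
from cell import state;print(state()['moment'],state()['ft_force'])"
```

```text
[ 0.0895401   2.00640182 -0.27658066] [-9.81178409 -0.24252277 -2.67465322]
```

>>> move_arm(
  commands=[
    [[-0.03,-0.02,-0.03],[0,0,0],0],
    [[0,0,0],[0,0,0],0.25],
    [[0,0,0],[0,0,0],0.4],
    [[0,0,0.6],[0,0,0],0.4],
    [[0,0,4],[0,0,0],0.4],
    [[0,0,2],[0,0,8.2],0.6],
    [[0.33,0.36,0],[0,0,8.2],0.65],
    [[0.33,0.36,0],[0,0,8.2],0.65],
    [[0.33,0.36,0],[0,0,8.2],0.65],
    [[0.33,0.36,0],[0,0,8.2],0.65],
  ],
)

```text
t: 37.45
eef_pos: [332.9, -304.1, 107.9]
tcp_rot: [3.141, -0.001, -0.253]
ft_force: [0.5, 0.5, -0.0]
opening: 0.645
grip_force: 0.0
```

>>> move_arm(
  commands=[
    [[0.33,0.36,0],[0,0,8.2],0.65],
    [[0.33,0.36,0],[0,0,8.2],0.65],
    [[0.33,0.36,0],[0,0,8.2],0.65],
    [[0.33,0.36,0],[0,0,8.2],0.65],
    [[0.33,0.36,0],[0,0,8.2],0.65],
    [[0.28,0.4,0],[0,0,7.9],0.65],
    [[0,0,0],[0,0,0],0.65],
    [[0,0,0],[0,0,0],0.65],
  ],
)

```text
t: 38.25
eef_pos: [352.0, -282.1, 107.6]
tcp_rot: [3.141, -0.0, 0.591]
ft_force: [0.7, -0.5, -0.9]
opening: 0.652
grip_force: 0.0
```

>>> move_arm(
  commands=[
    [[-0.1,0.1,-2.5],[0,0,0.3],0.65],
    [[0,0,-2.5],[0,0,0],0.65],
    [[0,0,-1.3],[0,0,0],0.6],
    [[0,0,0],[0,0,0],0.3],
    [[0,0,0],[0,0,0],0],
    [[0,0,0],[0,0,0],0],
    [[0,0,0],[0,0,0],0],
    [[0,0,0],[0,0,0],0],
  ],
)

```text
t: 39.05
eef_pos: [351.1, -281.3, 45.1]
tcp_rot: [3.14, -0.0, 0.599]
ft_force: [-1.5, -0.7, 7.7]
opening: 0.376
grip_force: 30.0
```

>>> move_arm(
  commands=[
    [[0,0,0.2],[0,0,0],0],
    [[0,0,0.3],[0,0,0],0],
    [[0,0,0.3],[0,0,0],0],
  ],
)

```text
t: 39.35
eef_pos: [350.7, -280.8, 52.5]
tcp_rot: [-3.141, 0.0, 0.6]
ft_force: [0.3, 0.7, -4.1]
opening: 0.378
grip_force: 30.0
```

>>> move_arm(
  commands=[
    [[0,0,2],[0,0,0],0],
    [[0,0,3],[0,0,0],0],
    [[0,0,2.8],[0,0,0],0],
    [[0.61,4.46,0],[0,0,-3.43],0],
    [[0.61,4.46,0],[0,0,-3.43],0],
    [[0.61,4.46,0],[0,0,-3.43],0],
    [[0.61,4.46,0],[0,0,-3.43],0],
    [[0.61,4.46,0],[0,0,-3.43],0],
    [[0.61,4.46,0],[0,0,-3.43],0],
    [[0.61,4.46,0],[0,0,-3.43],0],
  ],
)

```text
t: 40.35
eef_pos: [393.4, 33.1, 130.7]
tcp_rot: [3.141, -0.0, 0.178]
ft_force: [1.4, -1.2, -1.9]
opening: 0.375
grip_force: 30.0
```

>>> move_arm(
  commands=[
    [[0.61,4.46,0],[0,0,-3.43],0],
    [[0.61,4.46,0],[0,0,-3.43],0],
    [[0.61,4.46,0],[0,0,-3.43],0],
    [[0,0,-3.5],[0,0,0],0],
    [[0,0,-3],[0,0,0],0],
    [[0,0,-2],[0,0,0],0],
    [[0,0,0],[0,0,0],0],
  ],
)

```text
t: 41.05
eef_pos: [410.6, 164.9, 43.6]
tcp_rot: [3.141, 0.004, 0.001]
ft_force: [-0.2, -0.0, -1.7]
opening: 0.375
grip_force: 30.0
```

>>> move_arm(
  commands=[
    [[0,0,-0.7],[0,0,0],0],
    [[0,0,-0.1],[0,0,0],0],
    [[0,0,-0.1],[0,0,0],0],
    [[0,0,0],[0,0,0],0],
  ],
)

```text
t: 41.45
eef_pos: [412.1, 165.1, 36.9]
tcp_rot: [-3.141, -0.001, 0.001]
ft_force: [0.5, 0.0, -1.1]
opening: 0.376
grip_force: 30.0
```

>>> move_arm(
  commands=[
    [[0,0,-0.07],[0,0,0],0],
    [[0,0,0],[0,0,0],0],
  ],
)

```text
t: 41.65
eef_pos: [411.9, 165.0, 35.8]
tcp_rot: [-3.142, -0.0, 0.001]
ft_force: [-0.6, 0.1, -2.1]
opening: 0.371
grip_force: 30.0
```

>>> move_arm(
  commands=[
    [[0,0,-0.05],[0,0,0],0],
    [[0,0,0],[0,0,0],0],
  ],
)

```text
t: 41.85
eef_pos: [411.8, 165.0, 35.1]
tcp_rot: [3.142, -0.0, 0.001]
ft_force: [-1.4, 0.0, -2.0]
opening: 0.377
grip_force: 30.0
```

>>> move_arm(
  commands=[
    [[0,0,-0.1],[0,0,0],0],
    [[0,0,-0.06],[0,0,0],0],
    [[0,0,0],[0,0,0],0],
  ],
)

```text
t: 42.15
eef_pos: [411.8, 165.0, 33.4]
tcp_rot: [3.141, 0.0, 0.001]
ft_force: [0.1, -1.3, -1.6]
opening: 0.377
grip_force: 30.0
```

>>> move_arm(
  commands=[
    [[0,0,-0.06],[0,0,0],0],
    [[0,0,0],[0,0,0],0],
  ],
)

```text
t: 42.35
eef_pos: [411.8, 165.1, 33.1]
tcp_rot: [3.142, -0.0, 0.001]
ft_force: [-0.9, 1.0, 2.7]
opening: 0.381
grip_force: 30.0
```

>>> move_arm(
  commands=[
    [[0,0,0],[0,0,0],0.55],
    [[0,0,0],[0,0,0],0.65],
    [[0,0,0],[0,0,0],0.65],
    [[0,0,3],[0,0,0],0.65],
    [[0,0,5],[0,0,0],0.65],
    [[0,0,5],[0,0,0],0.65],
    [[0,0,4.9],[0,0,0],0.65],
    [[-0.6,-4.19,0],[0,0,-5.6],0.45],
    [[-0.6,-4.19,0],[0,0,-5.6],0.45],
    [[-0.6,-4.19,0],[0,0,-5.6],0.45],
  ],
)

```text
t: 43.35
eef_pos: [393.3, 38.3, 212.3]
tcp_rot: [-3.141, -0.001, -0.295]
ft_force: [1.0, 0.2, -0.3]
opening: 0.472
grip_force: 0.0
```

>>> move_arm(
  commands=[
    [[-0.6,-4.19,0],[0,0,-5.6],0.45],
    [[-0.6,-4.19,0],[0,0,-5.6],0.45],
    [[-0.6,-4.19,0],[0,0,-5.6],0.45],
    [[-0.6,-4.19,0],[0,0,-5.6],0.45],
    [[-0.6,-4.19,0],[0,0,-5.6],0.45],
    [[-0.6,-4.19,0],[0,0,-5.6],0.45],
    [[-0.6,-4.19,0],[0,0,-5.6],0.45],
    [[0,0,0],[0,0,0],0.45],
    [[0,0,0],[0,0,0],0.45],
  ],
)

```text
t: 44.25
eef_pos: [351.3, -254.4, 211.6]
tcp_rot: [3.141, 0.001, -0.978]
ft_force: [-0.2, -0.4, -0.4]
opening: 0.452
grip_force: 0.0
```

```bash
python3 snap.py w8; python3 - <<'E'
from h import *;import pickle,cv2
i=pickle.load(open("pics/w8.pkl","rb"));im=cv2.imread("pics/w8.png")
np.set_printoptions(precision=1,suppress=True,linewidth=200)
sat=cv2.GaussianBlur(cv2.cvtColor(im,cv2.COLOR_BGR2HSV)[...,1].astype(np.float32),(3,3),0)
RB2=lambda a:np.array([[np.cos(a),-np.sin(a)],[np.sin(a),np.cos(a)]])
R=RB2(np.radians(-55.8))
for bx in(-65,-45,-25,-10):  # profile along board y at z=28 (foot tops): foot edges = saturation steps
    y=np.arange(125,-126,-.5);P=np.c_[np.c_[np.full_like(y,bx),y]@R.T+O,np.full_like(y,28)]
    s=cv2.remap(sat,*[c.astype(np.float32).reshape(1,-1) for c in world2pix(i,P).T],cv2.INTER_LINEAR)[0]
    g=np.gradient(cv2.GaussianBlur(s.reshape(1,-1),(7,1),1.5)[0])
    k=[(y[j],round(float(g[j]),1)) for j in range(2,len(g)-2) if abs(g[j])>6 and abs(g[j])==max(abs(g[j-2:j+3]))]
    print(bx,k)
im2=read_camera("top");cv2.imwrite("pics/topend.png",im2)
E
```

```text
44.3 [ 351.49874318 -253.57669623  211.66998478] [ 1.79990972e+02  4.85773059e-02 -5.59370266e+01] [-7.77601619e-01  2.22997835e-01  2.00577064e+00  1.62523806e-05
  9.13686438e-01  1.76947000e+00] 0.4531375659740277
-65 [(np.float64(116.0), 9.5), (np.float64(87.0), -11.2), (np.float64(32.5), -8.6), (np.float64(15.5), 10.5), (np.float64(-2.5), -11.0), (np.float64(-24.0), 6.1), (np.float64(-54.5), -8.4), (np.float64(-78.0), 11.7), (np.float64(-112.0), 6.2)]
-45 [(np.float64(116.5), 9.1), (np.float64(86.5), -11.9), (np.float64(32.0), -8.3), (np.float64(16.0), 8.7), (np.float64(-2.5), -11.7), (np.float64(-54.0), -8.0), (np.float64(-78.0), 9.9), (np.float64(-100.5), -7.6)]
-25 [(np.float64(116.0), 8.9), (np.float64(86.5), -11.7), (np.float64(32.5), -9.5), (np.float64(15.5), 10.2), (np.float64(-2.5), -13.1), (np.float64(-24.0), 7.5), (np.float64(-54.5), -7.4), (np.float64(-78.0), 10.5), (np.float64(-100.5), -8.3), (np.float64(-112.0), 6.4)]
-10 [(np.float64(115.5), 9.5), (np.float64(86.0), -10.9), (np.float64(32.0), -8.7), (np.float64(15.5), 8.5), (np.float64(-2.5), -12.8), (np.float64(-54.5), -8.8), (np.float64(-78.5), 11.0), (np.float64(-100.5), -9.3), (np.float64(-112.0), 6.7)]
```

```bash
python3 -c "
from cell import env;print(env.job_done())"
```

```text
the job is handed in; nothing more can be done
None
```

The job is handed in at about 44 s: the long and then the short divider stand in the row, backs pushed up to the batten, with gaps set by contact with the spacer block. The final camera check read the second gap at about 31 mm; it didn't pick up the fixed divider's edge, so the first gap wasn't measured there. The spacer was set upright on the bench off the board, and no other item was moved on purpose.

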